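# Regrasp a ring mandrel in a sloping V-block and clamp it level for marking

## Robot

A 6-joint arm with a two-finger parallel gripper is mounted at the origin on the work surface. World frame = base frame: x ahead of the robot, y to its left, z up, the work surface at z = 0. Lengths are in m, angles in rad, forces in N, time in s.
With the tool pointing down it reaches from about 0.325 to 0.775 m from the base axis. Payload 5.5 kg.
Tool frame: the origin (TCP) lies midway between the tips of the shut fingers; the grasp point (between the pads) lies 19 mm behind it; z points along the fingers, y is the line along which they close (so a half turn about z gives the same grasp; the last joint's range is limited). The gripper opens to 88 mm and grips with 3 to 60 N. Pads are 20 mm wide; open, the fingers measure 115 mm over their backs; the gripper's body (75 mm by 178 mm) begins 61 mm behind the grasp point.
Start: joints at [-1.18, 0.091, 1.231, -0, 1.82, -0.057], TCP at [0.26, -0.541, 0.223] pointing down, gripper open.
Joint ranges: [-2.87, 2.87], [-0.86, 2.18], [0.17, 2.46], [-1.51, 4.65], [0.06, 2.69], [-2.65, 2.65]. Speed limits (rad/s): [2.57, 2.57, 3.01, 3.14, 3.14, 3.14].

## Interface

Orientations are given as a unit quaternion [x, y, z, w].
In Python, from rig import bot gives the robot as it stands.
- The arm moves only by the tool jog_arm, never from a script. Its argument "plan" is a list of rows, each a list of 5 numbers: the gripper's target within -1 to 1 (fully open at 1, half-way at 0, shut at -1), then the shift along the tool's x, y, z in cm, then the turn about the tool's z in rad. A call has 1 to 20 rows; each row shifts and turns the commanded pose from where the row before left it, along the tool's axes as they then stand; what a row does not reach is not made up. A row lasts 1/12 s, in which the tool goes at most 41.7 mm and 7.16 degrees, less where a joint would pass 70% of its speed; a pose out of reach is approached as far as the arm can. A call is refused whole if a number of a shift passes 4.17 or a number of a turn 0.125, either way. A call with a gripper value outside its range is refused whole. The fingers move at their own pace and stop on an object; "force" is the grip in N (left out, the last holds). Time passes only in rows, so rows that do not move let the fingers close. It gives the time, the measured TCP pose, the force, the opening and the grip force at its end, in the units of the state.
- bot.observe(): the state, without advancing time (a new reading comes with each control period).
- bot.read_camera(name): name is "scene" or "side" or "wrist"; returns the picture (420x560x3 uint8, red, green, blue); there is no depth.
- bot.camera_params(name): a dict with "vertical_fov" (degrees; the focal length in pixels is half the picture's height over the tangent of half this angle, whatever the lens; pixels are square), "cx", "cy" (the principal point, pixels), "R" (3x3) and "t" (3): a world point X has camera coordinates R X + t; the wrist camera has in their place "T_tool_cam" (4x4, takes a point from camera to tool coordinates, whose origin is the TCP and whose axes are the flange's). Camera axes: x right, y down, z forward; pixel columns grow to the right and rows downward; lengths in m; the calibration is good to about 2 mm. The wrist camera is an equidistant fisheye: a pixel r from the principal point sees the ray r / f radians off the axis. A picture is of the moment at which its call begins: read the wrist's pose just before it. camera_params takes no time and is no camera call.
- bot.finish_job(): hands the job in; it is judged then, once.
The state is a dict: "t": time; "q": joint angles; "qvel": joint speeds; "joint_torque": joint torques, N m; "eef_pos": TCP position; "eef_rot": TCP orientation; "ft_force": force on the tool from outside, world axes, zero at the start; "moment": the same for the moment, N m; "gripper_width": finger opening in m; "finger_force": force on a finger pad.
Only numpy, scipy, OpenCV 4.12 (cv2) and the standard library are available. Lean on these libraries where they do the work, as an engineer would, in place of code of your own. Each camera call takes 0.05 s, during which the arm holds its last target. There are 200 camera calls.

## Task

Take the brass-capped mandrel out of the rack by its capped end, lean it in the sloping V-block with its foot down at the red stop and let go of it. Then take it again by its middle from the side, lay it level and centred in the two rests of the green clamp with the brass cap at the swing bar's end, let go, and swing the yellow bar fully across it until it stops. Never drop the mandrel or let it touch the bench, and leave the other two mandrels and the loose tools where they are.

Things in the scene. Friction and masses are not known exactly. Their poses are not given: they have to be found in the camera images.
- mandrel: The mandrel to be clamped: upright round aluminium mandrel, 16 mm diameter, 190 mm long; the top 24 mm is a brass cap, of the same diameter. Origin at the centre of its foot, z along it towards the cap. About 0.10 kg. It starts upright in one of the rack's three holes, with 155 mm standing out above the rack and its foot 10 mm above the bench.
- mandrel_mid (a point): Point on the brass-capped mandrel's axis, halfway along it (95 mm from the foot), its centre of mass.
- rack: Dark wooden rack block, fixed, 180 mm (its x) by 60 mm (its y) by 45 mm high, with three upright blind holes of 18 mm diameter, 35 mm deep, in a row along its x at -55, 0 and +55 mm. Origin at the centre of its underside.
- vgroove: Sloping V-block, fixed: two steel V saddles on a plate sloping at 45 degrees, red stop plate at its lower end. Origin: where the centre of the rod's foot rests on the stop, 60 mm above the bench. z: along the groove, 45 degrees up the slope; y: into the groove, 45 degrees down (it opens to -y); x: level, across. The saddles hold the rod from 10 to 34 and 118 to 142 mm from its foot.
- vblock: Dark steel base of the V-block, plate 90 mm (x) by 190 mm (y) by 12 mm; origin on the bench at its middle. Saddles: 90 degree V, 40 mm across, lips 3 mm above the rod's axis. The 84 mm gap between them leaves the rod's middle free; the blue sloping plate there, 56 mm wide, lies 40 mm below the rod's axis. The rod's top 48 mm stand free.
- clamp: Green clamp, fixed: base 100 mm (x) by 200 mm (y) by 12 mm, origin on the bench below the middle of its rests, z up. Two steel V saddles (24 mm wide, 40 mm across, lips 3 mm above the rod's axis) at y = -60 and +60 mm hold the rod level along y, axis 60 mm up. The swing bar's pivot post, 22 mm diameter, is at x = +45, y = +60 mm; the brass cap belongs at the +y end.
- clamp_seat (a point): Point midway between the clamp's two rests, on the axis of a rod lying in them, 60 mm above the bench.
- bar (a joint): Angle of the yellow swing bar about its upright post: 0 = fully shut, at its stop, pointing along the clamp's -x over the rod at the +y rest; at 1.57 it points along the clamp's +y (opens clockwise seen from above, to 2.0). Friction (0.06 N m) keeps it where it is left. 74 mm long, 18 wide, 10 thick; underside 71 mm above the bench, 3 mm above a seated rod.
- bar_knob (a point): Point on the axis of the red upright knob at the end of the swing bar, 72 mm from the pivot: the knob is 16 mm in diameter and rises 38 mm from the bar's top (81 mm above the bench) to 119 mm; this point is at 106 mm.
- mandrel_blue: Bystander in the rack: upright round aluminium mandrel, 16 mm diameter, 190 mm long; the top 24 mm is a blue cap, of the same diameter. Origin at the centre of its foot, z along it towards the cap.
- mandrel_black: Bystander in the rack: upright round aluminium mandrel, 16 mm diameter, 190 mm long; the top 24 mm is a black cap, of the same diameter. Origin at the centre of its foot, z along it towards the cap.
- bench_block: Bystander: loose steel block, 90 by 90 by 25 mm, origin at the centre of its underside.
- ring_blank: Bystander: brass ring, 23 mm across, 6 mm high, lying on the steel block.
- hammer: Bystander: small hammer, 220 mm long, lying flat.
- graver: Bystander: graver with a wooden handle, 160 mm long, lying flat.
- pliers: Bystander: pliers with red grips, about 120 mm long, lying flat.
- dish: Bystander: white bowl, 100 mm across, 35 mm high.
- table: The wooden bench; its top is at z = 0.
There are look-alikes about, which are no part of the job. Leave any purple look-alike of the vblock alone.

How it is judged:
On the way, in this order (a step that is already met when the one before it is completed fails the run):
1. the brass-capped mandrel is held in its upper part (grasp more than 45 mm from the midpoint) and drawn up out of its hole (foot more than 50 mm above the bench) (z of mandrel in the frame of rack above 0.05 m and contact force between the fingers and mandrel above 1 N and distance between the grasp point and mandrel_mid above 0.045 m), for 0.1 s.
2. it rests in the sloping V-block, foot within 15 mm of the stop, within 5 mm and 4 degrees of the groove, let go and still (x of mandrel in the frame of vgroove between -0.005 and 0.005 m and y of mandrel in the frame of vgroove between -0.005 and 0.005 m and z of mandrel in the frame of vgroove between -0.005 and 0.015 m and angle between the z axis of mandrel and the z axis of vgroove, either way round below 0.07 rad and contact force between the fingers and mandrel below 0.3 N and linear speed of mandrel below 0.03 m/s), for 0.3 s.
3. it is held by its middle (grasp within 45 mm of the midpoint) and carried clear of the V-block (foot more than 60 mm from the stop) (contact force between the fingers and mandrel above 1 N and distance between the grasp point and mandrel_mid below 0.045 m and distance between mandrel and vgroove above 0.06 m), for 0.1 s.
4. it lies in both rests of the clamp, cap towards the swing bar's end, centred within 20 mm, let go and still (x of mandrel_mid in the frame of clamp between -0.005 and 0.005 m and y of mandrel_mid in the frame of clamp between -0.02 and 0.02 m and z of mandrel_mid in the frame of clamp between 0.054 and 0.066 m and angle between the z axis of mandrel and the y axis of clamp, either way round below 0.07 rad and y of mandrel in the frame of clamp below 0 m and contact force between the fingers and mandrel below 0.3 N and linear speed of mandrel below 0.03 m/s), for 0.3 s.
At the end, for the whole second after the job is handed in: The brass-capped mandrel lies level in both rests of the clamp (axis within 5 mm and 4 degrees sideways, within 6 mm in height), midpoint within 20 mm of the middle of the rests, cap at the swing bar's end, let go and at rest; the swing bar is within 0.1 rad of fully shut over it (all of step 4 and value of joint bar below 0.1 rad); the robot touches nothing.
It fails at once if the brass-capped mandrel touches the bench top (contact force between mandrel and table above 0.5 N).
It fails at once if it is dropped (faster than 0.6 m/s while not held) (linear speed of mandrel above 0.6 m/s and contact force between the fingers and mandrel below 0.1 N).
It fails at once if another mandrel or a loose tool is moved by more than 25 mm (distance of any of mandrel_blue, mandrel_black, bench_block, ring_blank, hammer, graver, pliers, dish from where it was at the start of the episode above 0.025 m).
It also fails if it takes over 72 s, if anything falls off the work surface, if the arm or the gripper's body presses on something with over 40 N, if the wrist force passes 120 N, or if a joint passes its speed limit or range.

## Working session

There is one attempt and no reset: what is moved stays moved. The work goes in short steps, Python scripts to look and compute and a tool call to move; the robot and the scene stay as the last step left them, time stands still between calls to the robot, and variables do not carry over. Pictures are saved under pics/ and viewed, at most 10 in all, crops included, and the job is handed in when it is done.

Besides the shell and the picture viewer there is one more tool, called after "Emit:" as name(argument=value, ...), one argument or row to a line, values as JSON. jog_arm: Moves the arm, as the interface text tells. Its arguments: {"type":"object","properties":{"plan":{"type":"array"},"force":{"type":"number"}},"required":["plan"]}

```bash
ls; mkdir -p pics
python3 - <<'E'
from rig import bot
import cv2
for n in ["scene","side"]:
    im=bot.read_camera(n); cv2.imwrite(f"pics/{n}0.png",cv2.resize(im[:,:,::-1],(800,600),interpolation=cv2.INTER_CUBIC))
    cv2.imwrite(f"{n}_raw0.png",im[:,:,::-1])
    p=bot.camera_params(n); print(n,p)
print(bot.camera_params("wrist"))
print(bot.observe())
E
```

```text
pics
scene {'vertical_fov': 42.392378755207204, 'cx': 290.10876919155317, 'cy': 218.79823300440304, 'R': array([[-8.15654298e-01,  5.78539597e-01,  7.81536666e-06],
       [ 4.28588939e-01,  6.04255373e-01, -6.71704523e-01],
       [-3.88612387e-01, -5.47875332e-01, -7.40819164e-01]]), 't': array([ 0.41234611, -0.13497456,  1.57581287])}
side {'vertical_fov': 44.90013141942765, 'cx': 277.85311440579864, 'cy': 210.63762987706053, 'R': array([[-0.92691047, -0.37507682, -0.01242393],
       [-0.24441222,  0.62846481, -0.73844068],
       [ 0.28477998, -0.68143184, -0.67420398]]), 't': array([0.46348233, 0.19855111, 1.15481572])}
{'vertical_fov': 65.70646984690485, 'cx': 278.37590218711074, 'cy': 207.13615973358242, 'T_tool_cam': array([[ 8.51588809e-04, -9.56120556e-01, -2.92972279e-01,
         8.00321311e-02],
       [ 9.99999637e-01,  8.09073190e-04,  2.66294790e-04,
         3.41404210e-04],
       [-1.75739067e-05, -2.92972400e-01,  9.56120899e-01,
        -1.62743057e-01],
       [ 0.00000000e+00,  0.00000000e+00,  0.00000000e+00,
         1.00000000e+00]])}
{'t': 0.1, 'q': array([-1.17967473e+00,  9.17804497e-02,  1.23173841e+00, -1.65060099e-05,
        1.81982276e+00, -5.66729048e-02]), 'qvel': array([ 9.42281581e-04, -6.92959528e-04, -3.00938653e-03,  2.29479673e-03,
        6.11088303e-04,  7.31460777e-06]), 'joint_torque': array([ 3.53140713e-03, -4.47858202e+01, -4.07568669e+01,  7.01505644e-02,
        2.84043018e-02, -1.25420884e-04]), 'eef_pos': array([ 0.25969285, -0.54059067,  0.22163711]), 'eef_rot': array([ 9.75039622e-01,  2.22029210e-01, -1.53442722e-04, -8.60952108e-04]), 'ft_force': array([ 0.48906167,  0.14037304, -0.24485938]), 'moment': array([-0.03136752, -0.0284574 ,  0.04400198]), 'finger_force': 0.0, 'gripper_width': 0.08805338089844567}
```

View pics/scene0.png

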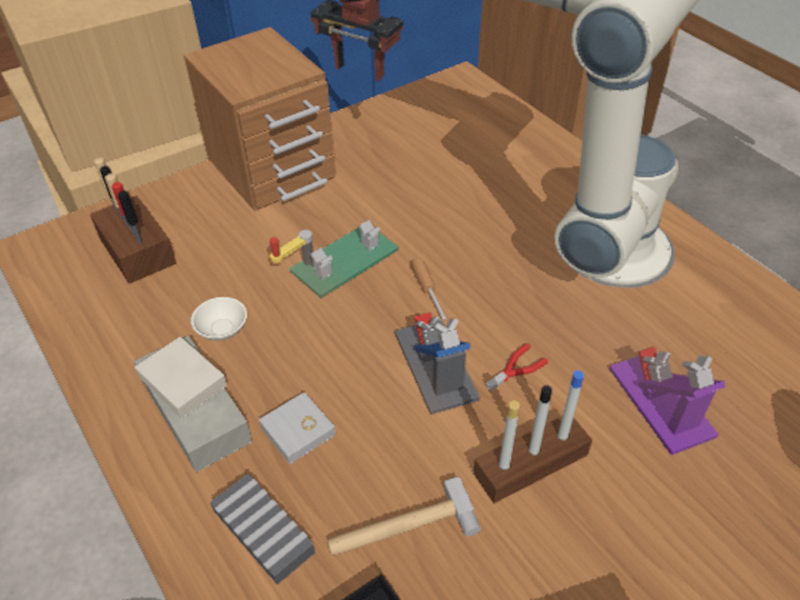

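View pics/side0.png

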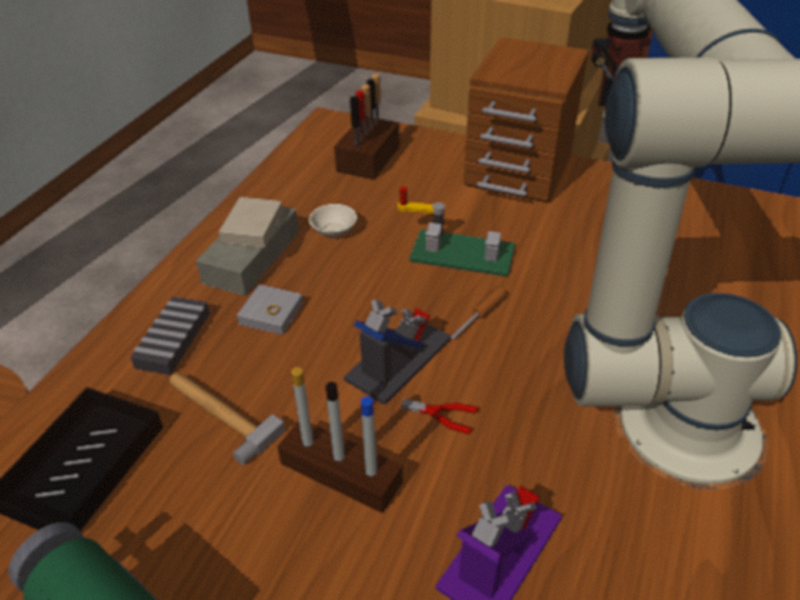

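Brass-capped mandrel: gold cap at scene (513,408) / side (297,375), at the end of the rack; black (545,393) and blue (577,379) are bystanders. Grey V-block is at scene (438,360), and the purple one at (675,400) is the look-alike to leave alone. Green clamp is at scene (345,262), its bar open towards (275,245). I'll check the enlarged crops next.

```bash
cat > crops.py <<'E'
import cv2, numpy as np
def tile(im,x0,y0,w,h,s):
    c=cv2.resize(im[y0:y0+h,x0:x0+w],(w*s,h*s),interpolation=cv2.INTER_CUBIC)
    for x in range(-(-x0//10)*10,x0+w,10):
        cv2.line(c,((x-x0)*s+s//2,0),((x-x0)*s+s//2,h*s),(0,255,255) if x%50==0 else (90,90,90),1)
        if x%20==0: cv2.putText(c,str(x),((x-x0)*s,9),0,.33,(255,255,255),1)
    for y in range(-(-y0//10)*10,y0+h,10):
        cv2.line(c,(0,(y-y0)*s+s//2),(w*s,(y-y0)*s+s//2),(0,255,255) if y%50==0 else (90,90,90),1)
        if y%20==0: cv2.putText(c,str(y),(0,(y-y0)*s+4),0,.33,(255,255,255),1)
    return c
E
python3 - <<'E'
from crops import *
a=cv2.imread("scene_raw0.png"); b=cv2.imread("side_raw0.png")
cv2.imwrite("pics/c1.png",np.vstack([np.hstack([tile(a,270,215,80,75,5),tile(b,238,208,80,75,5)]),]))
cv2.imwrite("pics/c2.png",np.hstack([tile(a,184,152,100,60,4),tile(b,274,125,100,60,4)]))
cv2.imwrite("pics/c3.png",np.hstack([tile(a,325,255,100,100,4),tile(b,190,255,100,100,4)]))
cv2.imwrite("pics/c23.png",np.vstack([cv2.imread("pics/c2.png"),cv2.imread("pics/c3.png")[:360]]))
E
```

```text
(no output)
```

View pics/c1.png

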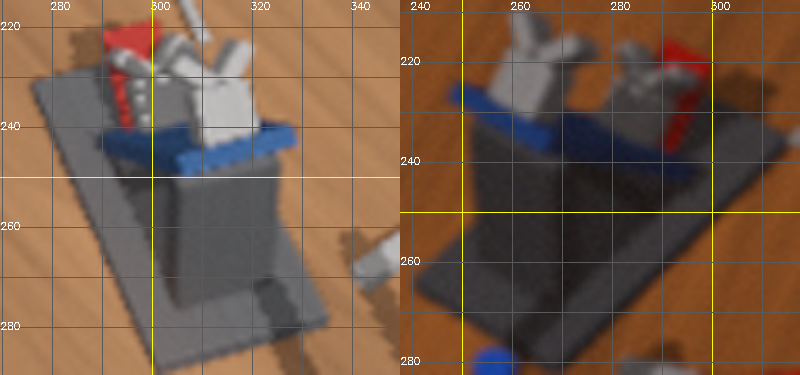

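View pics/c23.png

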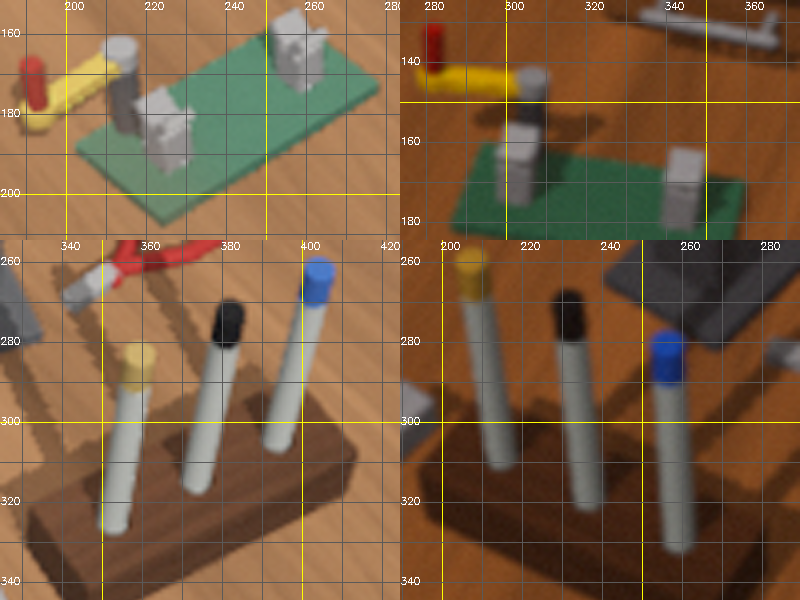

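```bash
cat > geo.py <<'E'
import numpy as np, cv2
from scipy.optimize import least_squares, minimize
P={}
P['scene']=(42.392378755207204,290.10876919155317,218.79823300440304,np.array([[-8.15654298e-01,5.78539597e-01,7.81536666e-06],[4.28588939e-01,6.04255373e-01,-6.71704523e-01],[-3.88612387e-01,-5.47875332e-01,-7.40819164e-01]]),np.array([0.41234611,-0.13497456,1.57581287]))
P['side']=(44.90013141942765,277.85311440579864,210.63762987706053,np.array([[-0.92691047,-0.37507682,-0.01242393],[-0.24441222,0.62846481,-0.73844068],[0.28477998,-0.68143184,-0.67420398]]),np.array([0.46348233,0.19855111,1.15481572]))
def proj(c,X):
    fov,cx,cy,R,t=P[c]; f=210/np.tan(np.radians(fov/2)); Y=np.atleast_2d(X)@R.T+t
    return Y[:,:2]/Y[:,2:]*f+[cx,cy]
def onplane(c,uv,z):
    fov,cx,cy,R,t=P[c]; f=210/np.tan(np.radians(fov/2))
    d=R.T@np.array([(uv[0]-cx)/f,(uv[1]-cy)/f,1]); o=-R.T@t; return o+d*(z-o[2])/d[2]
def tri(u1,u2):
    return least_squares(lambda X:np.r_[proj('scene',X)[0]-u1,proj('side',X)[0]-u2],[.5,0,.05])
def box(x,y,a,lx,ly,h,z0=0):
    s=np.array([[i*lx/2,j*ly/2] for i,j in((-1,-1),(1,-1),(1,1),(-1,1))])
    R=np.array([[np.cos(a),-np.sin(a)],[np.sin(a),np.cos(a)]]); s=s@R.T+[x,y]
    return np.vstack([np.c_[s,np.full(4,z0)],np.c_[s,np.full(4,z0+h)]])
E
python3 - <<'E'
from geo import *
for nm,a,b in [("captop",(359.5,282.5),(206.5,258.5)),("exit",(352.5,326),(214.5,311)),("blktop",(381.5,271.5),(231.5,269)),
  ("knobtop",(191.3,167),(280.3,132)),("postTop",(213.5,164),(306.5,144))]:
    r=tri(a,b); print(nm,r.x.round(4),'res',r.fun.round(1))
for nm,z,a,b in [("cap",.2,(359.5,282.5),(206.5,258.5)),("exit",.045,(352.5,326),(214.5,311))]: print(nm,onplane('scene',a,z).round(4),onplane('side',b,z).round(4))
im={c:cv2.imread(c+"_raw0.png") for c in P}
# clamp silhouette
M={}
for c,(x0,y0,w,h) in {'scene':(184,140,110,75),'side':(274,140,110,55)}.items():
    hsv=cv2.cvtColor(im[c],cv2.COLOR_BGR2HSV); m=((hsv[...,0]>60)&(hsv[...,0]<95)&(hsv[...,1]>60)).astype(np.uint8)
    k=np.zeros_like(m); k[y0:y0+h,x0:x0+w]=1; m*=k; M[c]=cv2.morphologyEx(m,cv2.MORPH_OPEN,np.ones((2,2)))
    pts=cv2.findNonZero(M[c])[:,0]; print(c,len(pts),pts.min(0),pts.max(0))
def hull(c,p,l): return cv2.convexHull(proj(c,box(*p,*l)).astype(np.float32))
def cost(p,l):
    s=0
    for c in P:
        h=cv2.convexHull(np.float32(cv2.findNonZero(M[c])[:,0])); h2=hull(c,p,l)
        ia,_=cv2.intersectConvexConvex(h,h2); s+=cv2.contourArea(h)+cv2.contourArea(h2)-2*ia
    return s
g0=onplane('scene',(240,182),.0)
best=min((minimize(cost,[g0[0],g0[1],a],args=((.1,.2,.012),),method='Nelder-Mead',options=dict(initial_simplex=[[g0[0]+d,g0[1]+e,a+f] for d,e,f in((0,0,0),(.03,0,0),(0,.03,0),(0,0,.3))])) for a in np.arange(0,3.1,.5)),key=lambda r:r.fun)
print("clamp",best.x.round(4),best.fun)
# vblock keypoints ; y axis = u (upslope)
kp=[('scene',(276,231),(-1,-1),.012),('scene',(301,289),(-1,1),0),('scene',(335,280),(1,1),0),('side',(241,264),(1,1),.010),('side',(268,282),(-1,1),0)]
def res(p,flip=1):
    b=[]
    for c,uv,(i,j),z in kp:
        x,y,a=p; l=np.array([i*.045*flip,j*.095]); X=[x+np.cos(a)*l[0]-np.sin(a)*l[1],y+np.sin(a)*l[0]+np.cos(a)*l[1],z]
        b+=list(proj(c,X)[0]-uv)
    return np.array(b)
for f in(1,-1):
  g=onplane('scene',(307,255),0)
  r=min((least_squares(res,[g[0],g[1],a],args=(f,)) for a in np.arange(0,6.2,.7)),key=lambda r:r.cost); print("vb",f,r.x.round(4),r.fun.round(1))
E
```

```text
captop [0.5342 0.2767 0.2021] res [-0.  -0.1 -0.   0.1]
exit [0.5338 0.2772 0.0371] res [ 0.2  0.5  0.3 -0.4]
blktop [0.479  0.2802 0.1988] res [ 0.   0.1  0.  -0.1]
knobtop [ 0.6103 -0.2973  0.12  ] res [ 0.1  0.6  0.3 -0.6]
postTop [ 0.5379 -0.3163  0.0815] res [-0.  -0.2 -0.1  0.2]
cap [0.5331 0.2757 0.2   ] [0.5353 0.2749 0.2   ]
exit [0.5369 0.2794 0.045 ] [0.5304 0.2833 0.045 ]
scene 968 [228 162] [278 199]
side 1135 [289 163] [359 192]
clamp [ 0.4639 -0.2857  1.6985] 1080.1580978321144
vb 1 [0.5321 0.0333 0.2779] [ -4.5   1.3  29.6 -17.  -26.6  15.9  -3.9   6.6   6.7  -5.8]
vb -1 [ 0.4808  0.0341 -0.3618] [  3.5  -3.1  -2.4  -0.2  -0.7   1.1  25.5  16.4 -28.  -18.2]
```

```bash
cat > fit2.py <<'E'
from geo import *
def fit(kp,hx,hy,g,amb):
    def res(p):
        b=[]
        for c,uv,(i,j),z in kp:
            x,y,a=p; l=np.array([i*hx,j*hy]); X=[x+np.cos(a)*l[0]-np.sin(a)*l[1],y+np.sin(a)*l[0]+np.cos(a)*l[1],z]
            b+=list(proj(c,X)[0]-uv)
        return np.array(b)
    r=least_squares(res,[*g,amb],loss='soft_l1'); print(r.x.round(4)); print(res(r.x).round(1)); return r.x
vb=fit([('scene',(276,231),(1,-1),.010),('scene',(301,289),(1,1),0),('scene',(335,280),(-1,1),0.002),('side',(241,264),(1,1),.008),('side',(268,282),(-1,1),0),('side',(315,236),(-1,-1),.006)],.045,.095,(.5,.03),0)
cl=fit([('scene',(202,189),(-0+-1 if 0 else 1,1),.009),('scene',(224,207.5),(-1,1),0),('scene',(278,173.5),(-1,-1),.008),
 ('side',(288.5,183.5),(-1,1),0.002),('side',(295.5,163),(1,1),.012),('side',(360.5,171),(1,-1),.012),('side',(357,190.5),(-1,-1),.002),
 ('scene',(213.5,164),(.9,.6),.0815),('side',(306.5,144),(.9,.6),.0815)],.05,.1,(.47,-.28),-1.44)
np.savez('fit.npz',vb=vb,cl=cl)
E
python3 fit2.py
python3 - <<'E'
from geo import *
from crops import *
f=np.load('fit.npz')
im={c:cv2.imread(c+"_raw0.png") for c in P}
S=8
out={}
def seg(big,c,A,B,col,x0,y0):
    q=((proj(c,np.array([A,B]))-[x0,y0]+.5)*S*1.0).round().astype(int); cv2.line(big,tuple(map(int,q[0])),tuple(map(int,q[1])),col,1,cv2.LINE_AA)
def frame(o,z,y): x=np.cross(y,z); return lambda a,b,c:np.array(o)+a*x+b*y+c*z   # groove coords
k=np.array([0,0,1.])
for name,(c,x0,y0,w,h) in {'a':('scene',272,216,50,37),'b':('side',242,206,50,37),'c':('scene',186,152,50,37),'d':('side',276,128,50,37)}.items(): pass
def draw(c,x0,y0,w,h,S_):
    global S; S=S_
    big=cv2.resize(im[c][y0:y0+h,x0:x0+w],(w*S,h*S),interpolation=cv2.INTER_CUBIC)
    for p,l in((f['vb'],(.09,.19,.012)),(f['cl'],(.1,.2,.012))):
        b=box(*p,*l)
        for i in range(4):
            for A,B in((i,(i+1)%4),(i+4,(i+1)%4+4),(i,i+4)): seg(big,c,b[A],b[B],(0,255,255),x0,y0)
    x,y,a=f['vb']; u=np.array([-np.sin(a),np.cos(a),0]); d=-.067
    G=frame(np.array([x,y,.06])+u*d,(u+k)/2**.5,(u-k)/2**.5)
    x,y,a=f['cl']; v=np.array([-np.sin(a),np.cos(a),0]); C=frame([x,y,.06],v,-k)
    for F,ss in((G,((.010,.034),(.118,.142))),(C,((-.072,-.048),(.048,.072)))):
        for z0,z1 in ss:
            for sg in(1,-1):
                q=[F(sg*.0143,-.003,z0),F(sg*.0143,-.003,z1),F(sg*.02,.0027,z1),F(sg*.02,.0027,z0)]
                for i in range(4): seg(big,c,q[i],q[(i+1)%4],(255,255,0),x0,y0)
    seg(big,c,G(0,0,0),G(0,0,.19),(0,0,255),x0,y0)
    seg(big,c,C(0,0,-.095),C(0,0,.095),(0,0,255),x0,y0)
    return big
cv2.imwrite("pics/o1.png",np.vstack([np.hstack([draw('scene',270,210,80,80,5),draw('side',238,208,80,80,5)]),np.hstack([draw('scene',184,152,100,50,4),draw('side',274,145,100,50,4)])]))
E
```

```text
[ 0.4846  0.0337 -0.2835]
[-0.1 -0.4 -0.4  0.9  0.4 -0.6 -1.4 -0.6  0.6  1.2  0.3 -0.1]
[ 0.4711 -0.2861 -1.4074]
[ 1.3 -0.9  2.6  1.2  1.3 -2.1 -1.8 -0.2 -1.9 -2.9 -0.2 -2.6 -0.7  2.
 -0.7 -1.1  0.5 -0.6]
```

View pics/o1.png

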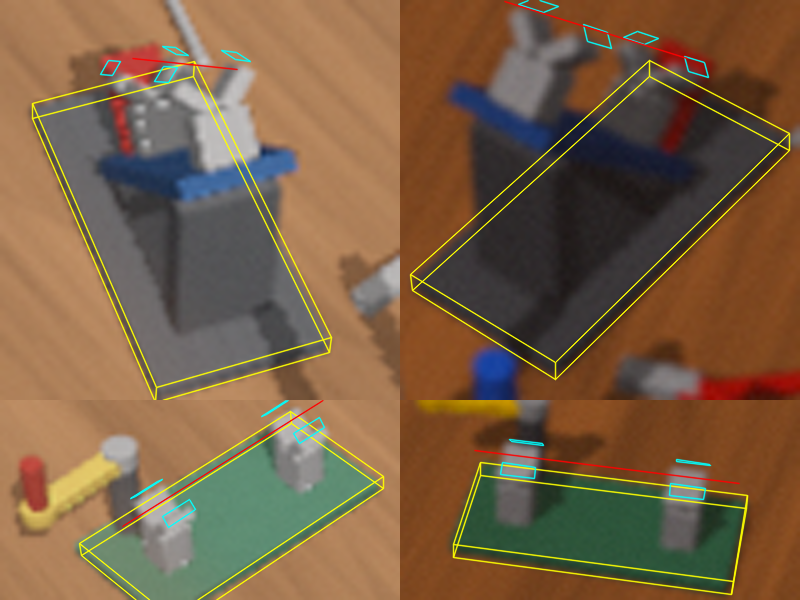

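V-block: the saddles stand about 12 mm further up-slope than drawn. The high end faces the rack and the red stop faces away. Clamp overlay is good to about 2 px. Next I'll move, with close wrist pictures over the clamp and V-block on the way to the rack.

Emit:
jog_arm(
  plan=[
    [-0.2, 0, 0, -0.5, -0.12],
    [-0.2, 0, 0, -0.5, -0.12],
    [-0.2, 0, 0, -0.5, -0.12],
    [-0.2, 0, 0, -0.5, -0.12],
    [-0.2, 0, 0, -0.5, -0.12],
    [-0.2, 0, 0, -0.5, -0.12],
    [-0.2, 0, 0, -0.5, -0.12],
    [-0.2, 2.8, 1.65, 0, 0],
    [-0.2, 2.8, 1.65, 0, 0],
    [-0.2, 2.8, 1.65, 0, 0],
    [-0.2, 2.8, 1.65, 0, 0],
    [-0.2, 2.8, 1.65, 0, 0],
    [-0.2, 2.8, 1.65, 0, 0],
    [-0.2, 2.8, 1.65, 0, 0],
    [-0.2, 2.8, 1.65, 0, 0],
    [-0.2, 0, 0, 0, 0],
    [-0.2, 0, 0, 0, 0],
  ],
  force=15,
)

```text
t: 1.52
eef_pos: [0.45, -0.3614, 0.257]
eef_rot: [0.799, 0.602, -0.0, -0.001]
ft_force: [-0.2, -0.1, 1.0]
gripper_width: 0.0354
finger_force: 0.0
```

```bash
cat > w.py <<'E'
from rig import bot
import sys,cv2,numpy as np
n=sys.argv[1]; o=bot.observe(); im=bot.read_camera("wrist"); cv2.imwrite(n+".png",im[:,:,::-1])
np.savez(n+".npz",pos=o['eef_pos'],rot=o['eef_rot']); x,y,z,w=o['eef_rot']
print(o['t'],o['eef_pos'].round(4),o['eef_rot'].round(4),'psi',np.degrees(2*np.arctan2(y,x)).round(2),o['gripper_width'])
E
python3 w.py w1
```

```text
1.5167 [ 0.45   -0.3614  0.257 ] [ 7.988e-01  6.016e-01 -2.000e-04 -6.000e-04] psi 73.96 0.03537207635834482
```

Emit:
jog_arm(
  plan=[
    [-0.2, 3.1, -0.76, 0, 0],
    [-0.2, 3.1, -0.76, 0, 0],
    [-0.2, 3.1, -0.76, 0, 0],
    [-0.2, 3.1, -0.76, 0, 0],
    [-0.2, 3.1, -0.76, 0, 0],
    [-0.2, 3.1, -0.76, 0, 0],
    [-0.2, 3.1, -0.76, 0, 0],
    [-0.2, 3.1, -0.76, 0, 0],
    [-0.2, 3.1, -0.76, 0, 0],
    [-0.2, 3.1, -0.76, 0, 0],
    [-0.2, 0, 0, 0, 0],
    [-0.2, 0, 0, 0, 0],
  ],
)

```text
t: 2.57
eef_pos: [0.4625, -0.0438, 0.2577]
eef_rot: [0.799, 0.601, -0.0, 0.0]
ft_force: [0.2, -0.6, -0.5]
gripper_width: 0.0351
finger_force: 0.0
```

```bash
python3 w.py w2
cat >> geo.py <<'E'
from scipy.spatial.transform import Rotation as Rn
FW=210/np.tan(np.radians(65.70646984690485/2)); CW=np.array([278.37590218711074,207.13615973358242])
T=np.array([[8.51588809e-04,-9.56120556e-01,-2.92972279e-01,8.00321311e-02],[9.99999637e-01,8.09073190e-04,2.66294790e-04,3.41404210e-04],[-1.75739067e-05,-2.92972400e-01,9.56120899e-01,-1.62743057e-01],[0,0,0,1]])
def camw(n):
    d=np.load(n+'.npz'); R=Rn.from_quat(d['rot']).as_matrix(); return R@T[:3,:3],R@T[:3,3]+d['pos']
def wproj(n,X):
    R,o=camw(n); Y=(np.atleast_2d(X)-o)@R; r=np.hypot(Y[:,0],Y[:,1]); th=np.arctan2(r,Y[:,2]); return CW+FW*(th/r)[:,None]*Y[:,:2]
def wplane(n,uv,z):
    R,o=camw(n); d=(np.array(uv)-CW)/FW; th=np.hypot(*d); d=R@np.r_[np.sin(th)*d/th,np.cos(th)]; return o+d*(z-o[2])/d[2]
E
python3 - <<'E'
from geo import *
from crops import *
f=np.load('fit.npz')
for n,k in(('w1','cl'),('w2','vb')): print(n,wproj(n,box(*f[k],*((.1,.2,.07) if k=='cl' else (.09,.19,.16)))).round(0).tolist())
cv2.imwrite('pics/w12.png',np.hstack([cv2.resize(cv2.imread(n+'.png'),(400,300)) for n in('w1','w2')]))
E
```

```text
2.5667 [ 0.4625 -0.0438  0.2577] [ 7.994e-01  6.008e-01 -1.000e-04  3.000e-04] psi 73.85 0.035061680619279126
w1 [[192.0, 112.0], [226.0, 179.0], [364.0, 116.0], [332.0, 46.0], [176.0, 113.0], [216.0, 192.0], [380.0, 117.0], [342.0, 34.0]]
w2 [[244.0, 182.0], [312.0, 182.0], [313.0, 38.0], [243.0, 38.0], [225.0, 223.0], [330.0, 224.0], [334.0, -2.0], [222.0, -2.0]]
```

View pics/w12.png

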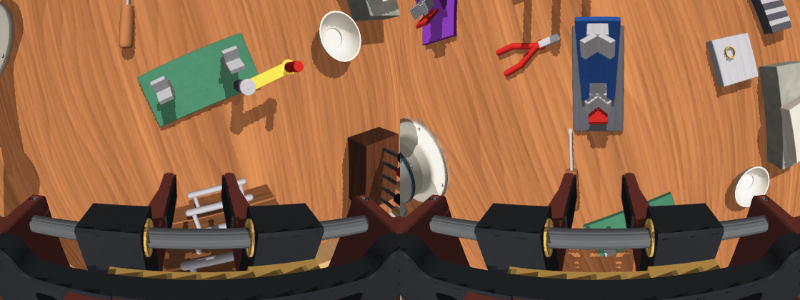

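Run:
```python
from crops import *
a=tile(cv2.imread('w2.png'),230,15,95,180,3); c=np.zeros((540,515,3),np.uint8)
b1=tile(cv2.imread('w1.png'),185,40,128,140,4)[:, :512]
c=np.zeros((560,800,3),np.uint8); c[:540,:285]=a; c[:560,288:800]=b1
cv2.imwrite('pics/w12z.png',c)
```

```text
(no output)
```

View pics/w12z.png

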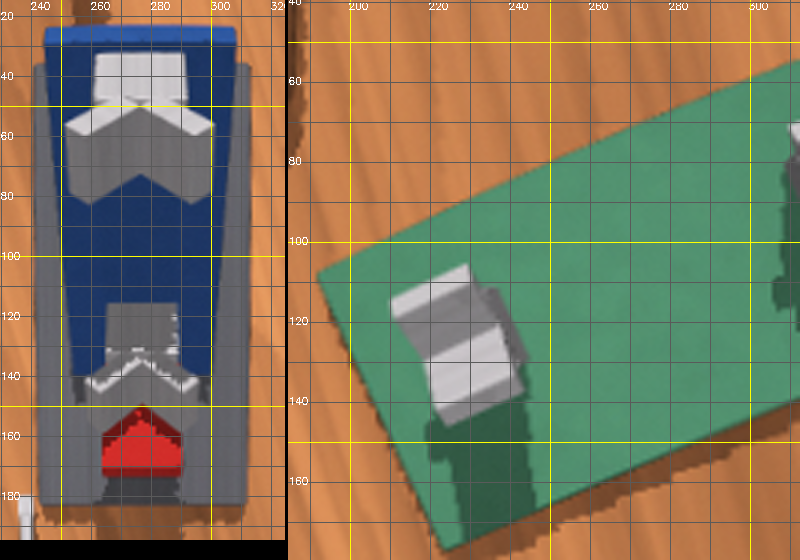

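```bash
cat > fit3.py <<'E'
from geo import *
f=np.load('fit.npz')
def loc(p,X):
    x,y,a=p; R=np.array([[np.cos(a),-np.sin(a)],[np.sin(a),np.cos(a)]]); X=np.array(X,float); return np.c_[X[:,:2]@R.T+[x,y],X[:,2]]
s=.5**.5
def g2l(x,y,z): return [x,(z+y)*s,.06+(z-y)*s]   # groove -> (x,u,height)
kp=[(0,.0113,.142,276,49),(0,.0113,.118,276,73),(-.0143,-.003,.142,258,60),(.0143,-.003,.142,294,60),(-.0143,-.003,.118,259,83),(.0143,-.003,.118,293,83),(0,.0113,.034,276.5,134),(-.0143,-.003,.034,262,145),(.0143,-.003,.034,290,145)]
L=[g2l(*k[:3]) for k in kp]; U=np.array([k[3:] for k in kp])
r=least_squares(lambda p:(wproj('w2',loc(p,L))-U).ravel(),f['vb']); vg=r.x; print('vg',vg.round(4),'\n',r.fun.reshape(-1,2).round(1).tolist())
x,y,a=f['vb']; print('offset along u from base',((vg[:2]-[x,y])@[-np.sin(a),np.cos(a)]).round(4),'x',((vg[:2]-[x,y])@[np.cos(a),np.sin(a)]).round(4))
kc=[(0,-.072,.0487,217.5,130),(0,-.048,.0487,237.5,121),(-.02,-.072,.0573,210,114),(-.02,-.048,.0573,229,106),(.02,-.072,.0573,224,146),(.02,-.048,.0573,243,137),(-.05,-.1,.012,192,108),(-.05,.1,.012,336,46),(.045,.06,.0815,347,122)]
Uc=np.array([k[3:] for k in kc])
r=least_squares(lambda p:(wproj('w1',loc(p,[k[:3] for k in kc]))-Uc).ravel(),f['cl']); cl=r.x; print('cl',cl.round(4),r.fun.reshape(-1,2).round(1).tolist())
kn=wplane('w1',(417,92),.119)[:2]; post=loc(cl,[[.045,.06,0]])[0,:2]; d=kn-post; a=cl[2]
lx,ly=d@[np.cos(a),np.sin(a)],d@[-np.sin(a),np.cos(a)]
print('knob',kn,'r',np.hypot(*d),'bar',np.arctan2(ly,-lx))
np.savez('fit3.npz',vg=vg,cl=cl)
E
python3 fit3.py
```

```text
vg [ 0.4668 -0.0219 -0.2857] 
 [[0.1, 0.7], [0.1, -0.8], [-0.5, -0.1], [0.3, -0.1], [-0.3, -0.3], [0.2, -0.2], [-0.3, 0.7], [0.2, 0.1], [0.1, 0.2]]
offset along u from base -0.0583 x -0.0016
cl [ 0.472  -0.2787 -1.4569] [[1.2, 0.7], [0.2, 1.2], [0.3, 1.1], [0.7, 0.2], [0.5, 1.3], [0.8, 1.8], [-3.3, -5.5], [-0.0, -4.5], [-0.8, 2.3]]
knob [ 0.60717695 -0.29832091] r 0.07280611796251465 bar 1.431162381960444
```

```bash
cat > fit4.py <<'E'
from geo import *
im=cv2.imread('w1.png'); h=cv2.cvtColor(im,cv2.COLOR_BGR2HSV); m=((h[...,0]>65)&(h[...,0]<90)&(h[...,1]>70)&(h[...,2]>100)).astype(np.uint8); m[200:]=0
hl=cv2.convexHull(cv2.findNonZero(m)); ap=cv2.approxPolyDP(hl,5,True)[:,0]; print('poly',ap.tolist())
W=[wplane('w1',p,.012)[:2] for p in hl[:,0]]; rc=cv2.minAreaRect(np.float32(W)); print('rect',rc, np.radians(rc[2]))
print([wplane('w1',p,.012)[:2].round(4).tolist() for p in ap])
# grey pixels of the right saddle
g=(h[...,1]<40)&(h[...,2]>90); g[:, :300]=0; g[150:]=0; g[:,345:]=0; g[:60]=0
ys,xs=np.nonzero(g); print('R saddle',len(xs),cv2.boxPoints(cv2.minAreaRect(np.float32(np.c_[xs,ys]))).round(1).tolist())
g=(h[...,1]<40)&(h[...,2]>90); g[:, :205]=0; g[150:]=0; g[:,250:]=0; g[:100]=0
ys,xs=np.nonzero(g); print('L saddle',len(xs),cv2.boxPoints(cv2.minAreaRect(np.float32(np.c_[xs,ys]))).round(1).tolist())
E
python3 fit4.py
```

```text
poly [[360, 102], [314, 138], [226, 176], [193, 110], [333, 47]]
rect ((0.47277843952178955, -0.284533828496933), (0.19835126399993896, 0.09837590903043747), 7.386932373046875) 0.128926291531826
[[0.5745, -0.2998], [0.5057, -0.3297], [0.3844, -0.3456], [0.3694, -0.2514], [0.5599, -0.2238]]
R saddle 953 [[308.29998779296875, 71.4000015258789], [329.70001220703125, 62.5], [356.5, 126.80000305175781], [335.1000061035156, 135.6999969482422]]
L saddle 837 [[209.10000610351562, 114.9000015258789], [232.6999969482422, 103.5999984741211], [247.8000030517578, 135.3000030517578], [224.10000610351562, 146.60000610351562]]
```

Run:
```python
from geo import *
c=np.array([.4728,-.2845]); a=-1.442; X=np.array([np.cos(a),np.sin(a)]); Y=np.array([-np.sin(a),np.cos(a)])
for nm,p,z in [('Lox1',(210,114),.0573),('Lox2',(229,106),.0573),('Lap1',(217.5,130),.0487),('Lap2',(237.5,121),.0487),('L+1',(224,146),.0573),('L+2',(243,137),.0573),('R-1',(309,71.5),.0573),('R-2',(329,63),.0573),('post',(347,122),.0815),('knob',(417,92),.119)]:
    w=wplane('w1',p,z)[:2]-c; print(nm,(w@X*1e3).round(1),(w@Y*1e3).round(1))
```

```text
Lox1 -28.2 -71.5
Lox2 -27.1 -48.4
Lap1 -8.2 -73.0
Lap2 -7.9 -47.7
L+1 11.5 -72.3
L+2 11.2 -48.4
R-1 -27.3 47.6
R-2 -28.1 72.1
post 38.1 60.9
knob 31.0 131.5
```

Emit:
jog_arm(
  plan=[
    [-0.2, 3.27, -0.2, 0, 0],
    [-0.2, 3.27, -0.2, 0, 0],
    [-0.2, 3.27, -0.2, 0, 0],
    [-0.2, 3.27, -0.2, 0, 0],
    [-0.2, 3.27, -0.2, 0, 0],
    [-0.2, 3.27, -0.2, 0, 0],
    [-0.2, 3.27, -0.2, 0, 0],
    [-0.2, 3.27, -0.2, 0, 0],
    [-0.2, 3.27, -0.2, 0, 0],
    [-0.2, 3.27, -0.2, 0, 0],
    [-0.2, 0, 0, 0, 0],
    [-0.2, 0, 0, 0, 0],
  ],
)

```text
t: 3.62
eef_pos: [0.5357, 0.275, 0.2561]
eef_rot: [0.8, 0.6, -0.001, 0.0]
ft_force: [1.1, -0.5, -1.0]
gripper_width: 0.0351
finger_force: 0.0
```

```bash
python3 w.py w3
python3 - <<'E'
from geo import *
im=cv2.imread('w3.png'); h=cv2.cvtColor(im,cv2.COLOR_BGR2HSV)
e=wproj('w3',[[.534,.2765,.2],[.534,.2765,.176],[.479,.28,.2]]); print(e.round(1))
x,y=e[0].astype(int); print(h[y-15:y+25:5,x-20:x+25:5].tolist())
E
```

```text
3.6167 [0.5357 0.275  0.2561] [ 0.7999  0.6001 -0.0013  0.    ] psi 73.76 0.035096942081024374
[[275.  223.1]
 [275.3 212.6]
 [202.6 237.9]]
[[[12, 158, 118], [12, 158, 121], [13, 106, 130], [19, 155, 171], [20, 156, 178], [19, 157, 166], [12, 158, 144], [12, 155, 146], [12, 157, 153]], [[12, 157, 117], [12, 157, 120], [19, 158, 129], [19, 154, 192], [20, 152, 218], [19, 156, 163], [13, 156, 139], [12, 156, 147], [12, 155, 150]], [[12, 156, 116], [12, 155, 120], [20, 153, 219], [22, 143, 241], [23, 139, 243], [22, 140, 242], [14, 160, 129], [12, 157, 145], [12, 156, 149]], [[12, 156, 118], [12, 158, 116], [22, 142, 240], [22, 143, 238], [22, 144, 238], [22, 143, 239], [14, 154, 214], [13, 150, 222], [13, 152, 220]], [[12, 155, 181], [12, 156, 182], [19, 149, 230], [22, 144, 237], [22, 143, 239], [22, 144, 238], [13, 151, 226], [13, 151, 223], [13, 151, 225]], [[13, 155, 178], [12, 157, 185], [12, 156, 186], [15, 153, 205], [19, 153, 211], [12, 157, 145], [13, 151, 225], [13, 152, 223], [13, 151, 223]], [[12, 156, 178], [12, 155, 188], [12, 154, 180], [12, 155, 161], [12, 156, 136], [12, 159, 144], [13, 151, 226], [13, 153, 224], [13, 150, 222]], [[12, 154, 186], [12, 154, 181], [12, 154, 180], [12, 156, 185], [12, 158, 136], [12, 158, 144], [13, 152, 225], [13, 151, 227], [13, 150, 224]]]
```

Emit:
jog_arm(
  plan=[
    [-0.2, 0.1, -0.33, 1.5, 0],
    [-0.2, 0, 0, 2, 0],
    [-0.2, 0, 0, 2, 0],
    [-0.2, 0, 0, 2, 0],
    [-0.2, 0, 0, 1.5, 0],
    [-0.2, 0, 0, 0.5, 0],
    [-0.2, 0, 0, 0, 0],
    [-0.6, 0, 0, 0, 0],
    [-0.8, 0, 0, 0, 0],
    [-1, 0, 0, 0, 0],
    [-1, 0, 0, 0, 0],
    [-1, 0, 0, 0, 0],
    [-1, 0, 0, 0, 0],
  ],
  force=12,
)

```text
t: 4.75
eef_pos: [0.5324, 0.278, 0.1643]
eef_rot: [0.8, 0.6, 0.001, 0.0]
ft_force: [-0.3, -0.0, 6.6]
gripper_width: 0.0157
finger_force: 12.0
```

Emit:
jog_arm(
  plan=[
    [-1, 0, 0, -0.5, 0],
    [-1, 0, 0, -1, 0],
    [-1, 0, 0, -1.5, 0],
    [-1, 0, 0, -2, 0],
    [-1, 0, 0, -2, 0],
    [-1, 0, 0, -2, 0],
    [-1, 0, 0, -2, 0],
    [-1, 0, 0, -2, 0],
    [-1, 0, 0, -2, 0],
    [-1, 0, 0, -2, 0],
    [-1, 0, 0, -1, 0],
    [-1, 0, 0, 0, 0],
    [-1, 0, 0, 0, 0],
  ],
)

```text
t: 5.83
eef_pos: [0.532, 0.2779, 0.3431]
eef_rot: [0.8, 0.6, 0.0, 0.0]
ft_force: [0.1, 0.5, -1.7]
gripper_width: 0.0155
finger_force: 12.0
```

```bash
python3 w.py w4
python3 - <<'E'
from rig import bot
import cv2
from crops import *
ims=[cv2.resize(bot.read_camera(c)[:,:,::-1][y:y+195,x:x+260],(400,300),interpolation=cv2.INTER_CUBIC) for c,x,y in(('scene',220,120),('side',150,110))]
cv2.imwrite('s4.png',np.hstack(ims))
for c in('scene','side'): cv2.imwrite(c+'_raw4.png',bot.read_camera(c)[:,:,::-1])
o=bot.observe(); print(o['ft_force'],o['finger_force'],o['gripper_width'],o['q'])
E
```

```text
5.8333 [0.532  0.2779 0.3431] [7.997e-01 6.004e-01 5.000e-04 1.000e-04] psi 73.79 0.015479502953905395
[-0.72449636 -0.62128946 -0.50171231] 11.999727599322796 0.015553400342264165 [4.24567028e-01 1.54817228e-01 9.48453966e-01 1.98497833e-05
 2.04068986e+00 7.07506509e-01]
```

Emit:
jog_arm(
  plan=[
    [-1, -1, 0.18, 0, 0],
    [-1, -2, 0.18, 0, 0],
    [-1, -3, 0.18, 0, 0],
    [-1, -3, 0.18, 0, 0],
    [-1, -3, 0.18, 0, 0],
    [-1, -3, 0.18, 0, 0],
    [-1, -3, 0.18, 0, 0],
    [-1, -3, 0.18, 0, 0],
    [-1, -3, 0.18, 0, 0],
    [-1, -3, 0.18, 0, 0],
    [-1, -2, 0.18, 0, 0],
    [-1, -1, 0.13, 0, 0],
    [-1, 0, 0, 0, 0],
    [-1, 0, 0, 0, 0],
    [-1, 0, 0, 0, 0],
  ],
  force=20,
)

```text
t: 7.33
eef_pos: [0.4685, -0.0154, 0.3425]
eef_rot: [0.8, 0.601, 0.0, -0.0]
ft_force: [0.2, -1.2, -0.8]
gripper_width: 0.0155
finger_force: 20.0
```

Run:
```python
from rig import bot
import cv2
from geo import *
o=bot.observe(); print(o['eef_pos'],o['eef_rot'])
for c in('scene','side'): cv2.imwrite(c+'_raw5.png',bot.read_camera(c)[:,:,::-1])
p=o['eef_pos']
for c in('scene','side'):
    q=proj(c,[p+[0,0,.036],p+[0,0,.012],p+[0,0,-.14],p-[0,0,.154]]).round(1); print(c,q.tolist())
    im=cv2.imread(c+'_raw5.png')
    for (x,y) in q[2:3]:
        r=im[int(round(y)),int(x)-14:int(x)+15].tolist(); print(int(x)-14,[tuple(v) for v in r])
```

```text
[ 0.46848448 -0.01544524  0.34247537] [ 7.99510804e-01  6.00651649e-01  7.64603892e-05 -2.55093190e-04]
scene [[300.4, 123.3], [300.2, 132.5], [299.3, 184.4], [299.2, 188.7]]
285 [(92, 132, 178), (81, 117, 161), (60, 87, 122), (64, 93, 130), (74, 107, 150), (84, 120, 165), (90, 129, 176), (96, 135, 182), (97, 138, 185), (98, 136, 180), (121, 139, 162), (151, 157, 156), (168, 173, 172), (175, 179, 179), (178, 183, 182), (174, 179, 178), (154, 163, 166), (119, 140, 167), (93, 132, 178), (85, 125, 171), (85, 124, 169), (89, 128, 174), (92, 131, 177), (91, 130, 177), (93, 132, 179), (93, 133, 180), (92, 132, 179), (91, 129, 176), (89, 127, 173)]
side [[292.6, 110.7], [292.5, 120.8], [292.1, 177.8], [292.0, 182.5]]
278 [(36, 77, 137), (38, 79, 141), (39, 82, 145), (35, 78, 138), (31, 76, 135), (35, 77, 136), (35, 78, 138), (34, 75, 134), (41, 77, 119), (50, 79, 85), (70, 92, 74), (99, 110, 99), (118, 123, 122), (122, 129, 129), (121, 125, 127), (111, 116, 117), (97, 101, 102), (82, 91, 87), (69, 85, 67), (62, 88, 51), (58, 86, 45), (59, 86, 48), (62, 89, 48), (60, 87, 44), (60, 89, 46), (61, 89, 48), (62, 88, 46), (62, 89, 49), (60, 86, 44)]
```

Emit:
jog_arm(
  plan=[
    [-1, -0.1, 0, 1, 0],
    [-1, 0, 0, 2, 0],
    [-1, 0, 0, 2, 0],
    [-1, 0, 0, 2, 0],
    [-1, 0, 0, 2, 0],
    [-1, 0, 0, 1, 0],
    [-1, 0, 0, 1, 0],
    [-1, 0, 0, 0.5, 0],
    [-1, 0, 0, 0.5, 0],
    [-1, 0, 0, 0.2, 0],
    [-1, 0, 0, 0, 0],
    [-1, 0, 0, 0, 0],
  ],
  force=15,
)

```text
t: 8.43
eef_pos: [0.4684, -0.0172, 0.2214]
eef_rot: [0.8, 0.6, 0.0, 0.0]
ft_force: [0.1, 0.4, -1.1]
gripper_width: 0.0156
finger_force: 15.0
```

Emit:
jog_arm(
  plan=[
    [-1, 0.75, 0, 0.02, 0],
    [-1, 0.75, 0, 0.05, 0],
    [-1, 0.75, 0, 0.08, 0],
    [-1, 0.75, 0, 0.12, 0],
    [-1, 0.74, 0, 0.15, 0],
    [-1, 0.73, 0, 0.18, 0],
    [-1, 0.73, 0, 0.21, 0],
    [-1, 0.71, 0, 0.24, 0],
    [-1, 0.7, 0, 0.27, 0],
    [-1, 0, 0, 0, 0],
    [-1, 0, 0, 0, 0],
  ],
  force=6,
)

```text
t: 9.35
eef_pos: [0.4864, 0.0466, 0.2067]
eef_rot: [0.8, 0.601, -0.001, -0.0]
ft_force: [-0.6, -0.3, -0.5]
gripper_width: 0.0159
finger_force: 6.0
```

```bash
cat > look.py <<'E'
from rig import bot
import sys,cv2,numpy as np
n=sys.argv[1]; ims=[]
for c,x,y,w in(('scene',*map(int,sys.argv[2:4]),100),('side',*map(int,sys.argv[4:6]),100)):
    im=bot.read_camera(c)[:,:,::-1]; cv2.imwrite(f'{c}_{n}.png',im); ims.append(cv2.resize(im[y:y+140,x:x+w],(400,560),interpolation=cv2.INTER_CUBIC))
cv2.imwrite(f'pics/{n}.png',np.hstack(ims))
E
python3 look.py tilt1 265 130 235 110
```

```text
(no output)
```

View pics/tilt1.png

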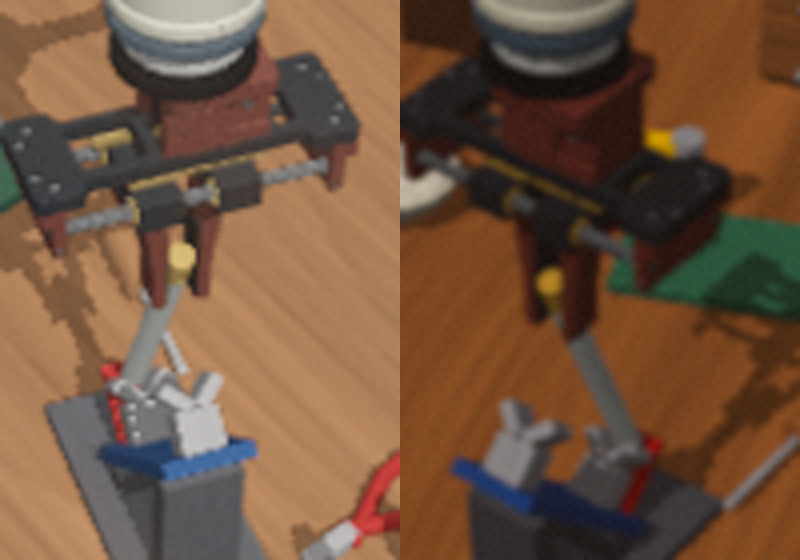

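The rod is pivoting as planned: cap in the fingers (scene 180,262; side 550,285), foot in the lower saddle at the red stop. I'll continue the arc.

Emit:
jog_arm(
  plan=[
    [-1, 0.69, 0, 0.3, 0],
    [-1, 0.68, 0, 0.33, 0],
    [-1, 0.66, 0, 0.37, 0],
    [-1, 0.65, 0, 0.39, 0],
    [-1, 0.63, 0, 0.42, 0],
    [-1, 0.61, 0, 0.45, 0],
    [-1, 0.59, 0, 0.47, 0],
    [-1, 0.57, 0, 0.5, 0],
    [-1, 0.55, 0, 0.52, 0],
    [-1, 0, 0, 0, 0],
    [-1, 0, 0, 0, 0],
    [-1, 0, 0, 0, 0],
  ],
)

```text
t: 10.45
eef_pos: [0.5021, 0.1003, 0.1697]
eef_rot: [0.8, 0.6, -0.0, -0.0]
ft_force: [0.2, 0.1, -0.1]
gripper_width: 0.016
finger_force: 6.0
```

Emit:
jog_arm(
  plan=[
    [-0.5, 0, 0, 0, 0],
    [-0.3, 0, 0, 0, 0],
    [0, 0, 0, 0, 0],
    [0, 0, 0, 0, 0],
    [0, 0, 0, 0, 0],
    [0, 0, 0, -1, 0],
    [0, 0, 0, -2, 0],
    [0, 0, 0, -2, 0],
    [0, 0, 0, -2, 0],
    [0, 0, 0, -1, 0],
    [0, 0, 0, 0, 0],
    [0, 0, 0, 0, 0],
  ],
)

```text
t: 11.45
eef_pos: [0.5025, 0.1003, 0.2502]
eef_rot: [0.8, 0.6, 0.0, 0.0]
ft_force: [-0.1, -0.1, -0.4]
gripper_width: 0.044
finger_force: 0.0
```

```bash
python3 look.py rest1 265 150 225 140
python3 - <<'E'
from geo import *
# project the seated rod axis ends for the candidate foot positions and compare with the brass cap centroid
vg=np.load('fit3.npz')['vg']; a=vg[2]; u=np.array([-np.sin(a),np.cos(a),0]); k=np.array([0,0,1.]); o=np.r_[vg[:2],.06]
for c in P:
    for z in(0,8): print(c,z,proj(c,[o+(z/1e3+.178)*(u+k)*.5**.5,o+(z/1e3+.1)*(u+k)*.5**.5]).round(1).tolist())
    h=cv2.cvtColor(cv2.imread(c+'_rest1.png'),cv2.COLOR_BGR2HSV); e=proj(c,o+.178*(u+k)*.5**.5)[0].astype(int)
    m=(abs(h[...,0].astype(int)-22)<5)&(h[...,1]>70)&(h[...,2]>90); q=np.zeros_like(m); q[e[1]-15:e[1]+15,e[0]-15:e[0]+15]=1; ys,xs=np.nonzero(m&q); print('brass',len(xs),xs.mean(),ys.mean())
E
```

```text
scene 0 [[317.4, 225.7], [308.1, 224.6]]
scene 8 [[318.4, 225.8], [309.0, 224.7]]
brass 56 317.10714285714283 225.83928571428572
side 0 [[258.8, 211.0], [275.0, 215.8]]
side 8 [[257.0, 210.4], [273.5, 215.3]]
brass 42 257.3095238095238 209.85714285714286
```

View pics/rest1.png

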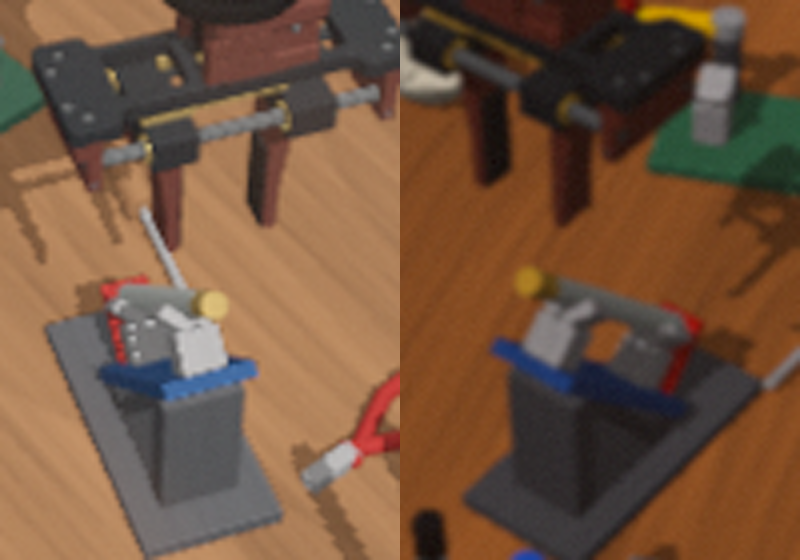

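Emit:
jog_arm(
  plan=[
    [0, -2, 0, 0, 0],
    [0, -2.4, 0, 0, 0],
    [0, -2, 0, 0, 0],
    [0, 0, 0, 0, 0],
    [0, 0, 0, 1.5, 0],
    [0, 0, 0, 2.5, 0],
    [0, 0, 0, 2.5, 0],
    [0, 0, 0, 2.5, 0],
    [0, 0, 0, 2.5, 0],
    [0, 0, 0, 1.5, 0],
    [0, 0, 0, 1, 0],
    [0, 0, 0, 0.55, 0],
    [0, 0, 0, 0, 0],
    [0, 0, 0, 0, 0],
  ],
)

```text
t: 12.72
eef_pos: [0.4847, 0.0391, 0.105]
eef_rot: [0.8, 0.6, 0.0, 0.0]
ft_force: [1.0, 0.9, 0.2]
gripper_width: 0.0436
finger_force: 0.0
```

Emit:
jog_arm(
  plan=[
    [-0.5, 0, 0, 0, 0],
    [-0.7, 0, 0, 0, 0],
    [-1, 0, 0, 0, 0],
    [-1, 0, 0, 0, 0],
    [-1, 0, 0, 0, 0],
    [-1, 0, 0, -0.3, 0],
    [-1, 0, 0, -0.6, 0],
    [-1, 0, 0, -1, 0],
    [-1, 0, 0, -1.5, 0],
    [-1, 0, 0, -2, 0],
    [-1, 0, 0, -2, 0],
    [-1, 0, 0, -2, 0],
    [-1, 0, 0, -2, 0],
    [-1, 0, 0, -1.5, 0],
    [-1, 0, 0, -0.5, 0],
    [-1, 0, 0, 0, 0],
    [-1, 0, 0, 0, 0],
  ],
  force=25,
)

```text
t: 14.13
eef_pos: [0.4844, 0.0389, 0.2382]
eef_rot: [0.8, 0.6, -0.0, -0.0]
ft_force: [-0.7, -0.3, -1.6]
gripper_width: 0.0152
finger_force: 25.0
```

```bash
cat > rodfit.py <<'E'
import sys
from rig import bot
from geo import *
# fit (s: grasp distance from foot, el: elevation) from brass cap centroid, rod axis through grasp point in the tool xz plane
o=bot.observe(); g=o['eef_pos']+[0,0,.019]; x,y=o['eef_rot'][:2]; ps=2*np.arctan2(y,x); u=np.array([np.cos(ps),np.sin(ps),0]); k=np.array([0,0,1.])
el0=float(sys.argv[1]); pts={}
for c in P:
    im=bot.read_camera(c)[:,:,::-1].copy(); cv2.imwrite(c+'_rod.png',im); h=cv2.cvtColor(im,cv2.COLOR_BGR2HSV)
    e=proj(c,g+.09*(u*np.cos(el0)+k*np.sin(el0)))[0].astype(int)
    m=((abs(h[...,0].astype(int)-22)<5)&(h[...,1]>70)&(h[...,2]>90)).astype(np.uint8); q=np.zeros_like(m); q[e[1]-15:e[1]+15,e[0]-15:e[0]+15]=1; m*=q
    n,lab,st,ce=cv2.connectedComponentsWithStats(m); i=1+np.argmax(st[1:,4]); pts[c]=ce[i]; print(c,'pred',e,'brass',st[i,4],ce[i].round(1),'n',n-1)
r=least_squares(lambda p:np.concatenate([proj(c,g+p[0]*(u*np.cos(p[1])+k*np.sin(p[1])))[0]-pts[c] for c in P]),[.09,el0])
print('ps',np.degrees(ps),'g',g.round(4),'foot->grasp',(.178-r.x[0]).round(4),'elev deg',np.degrees(r.x[1]).round(1),r.fun.round(1))
E
python3 rodfit.py 0.785
```

```text
scene pred [320 181] brass 68 [319.4 181.7] n 2
side pred [256 161] brass 57 [255.2 160.6] n 1
ps 73.78438622546996 g [0.4844 0.0389 0.2572] foot->grasp 0.0861 elev deg 45.2 [ 1.  -0.4  0.5  0.3]
```

Emit:
jog_arm(
  plan=[
    [-1, 0, 0, 0, 0.06],
    [-1, 0, 0, 0, 0.11],
    [-1, 0, 0, 0, 0.11],
    [-1, 0, 0, 0, 0.11],
    [-1, 0, 0, 0, 0.11],
    [-1, 0, 0, 0, 0.11],
    [-1, 0, 0, 0, 0.11],
    [-1, 0, 0, 0, 0.11],
    [-1, 0, 0, 0, 0.11],
    [-1, 0, 0, 0, 0.11],
    [-1, 0, 0, 0, 0.11],
    [-1, 0, 0, 0, 0],
    [-1, 0, 0, 0, 0],
  ],
)

```text
t: 15.32
eef_pos: [0.4841, 0.0389, 0.2374]
eef_rot: [0.998, 0.065, -0.001, -0.0]
ft_force: [-0.2, 0.7, -1.3]
gripper_width: 0.0154
finger_force: 25.0
```

Emit:
jog_arm(
  plan=[
    [-1, -0.2, 1, 0, 0],
    [-1, -0.4, 2, 0, 0],
    [-1, -0.6, 3, 0, 0],
    [-1, -0.6, 3.1, 0, 0],
    [-1, -0.6, 3.1, 0, 0],
    [-1, -0.7, 3.3, 0, 0],
    [-1, -0.7, 3.3, 0, 0],
    [-1, -0.6, 3.1, 0, 0],
    [-1, -0.6, 3.1, 0, 0],
    [-1, -0.6, 3.1, 0, 0],
    [-1, -0.4, 2, 0, 0],
    [-1, -0.2, 1, 0, 0],
    [-1, 0, 0, 0, 0],
    [-1, 0, 0, 0, 0],
  ],
)

```text
t: 16.48
eef_pos: [0.4623, -0.2774, 0.2381]
eef_rot: [0.998, 0.064, -0.0, -0.0]
ft_force: [-0.2, 0.8, -1.5]
gripper_width: 0.0158
finger_force: 25.0
```

```bash
python3 rodfit.py 0.785
cat > delta.py <<'E'
import sys
from rig import bot
import numpy as np
o=bot.observe(); x,y=o['eef_rot'][:2]; ps=2*np.arctan2(y,x)
cl=np.array([.4718,-.2766]); a=-1.442; X=np.array([np.cos(a),np.sin(a)]); Y=np.array([-np.sin(a),np.cos(a)])
p=o['eef_pos']; r=p[:2]-cl; print('t',o['t'],'TCP in clamp mm',(r@X*1e3).round(1),(r@Y*1e3).round(1),(p[2]*1e3).round(1),'psi',np.degrees(ps).round(2),'ft',o['ft_force'].round(1),'w',o['gripper_width'].round(4))
if len(sys.argv)>1:
    t=cl+X*float(sys.argv[1])/1e3+Y*float(sys.argv[2])/1e3; d=(t-p[:2])*100
    print('jog cm',(d@[np.cos(ps),np.sin(ps)]).round(2),(d@[np.sin(ps),-np.cos(ps)]).round(2),((p[2]*1e3-float(sys.argv[3]))/10).round(2))
E
python3 delta.py 0 -9 120
```

```text
scene pred [217  97] brass 70 [216.4  97.1] n 2
side pred [307  76] brass 70 [307.7  76.3] n 1
ps 7.335535804069032 g [ 0.4623 -0.2774  0.2571] foot->grasp 0.0875 elev deg 44.9 [ 0.8 -0.  -0.7 -0.1]Traceback (most recent call last):
  File "delta.py", line 6, in <module>
    p=o['eef_pos']; r=p[:2]-cl; print('t',o['t'],'TCP in clamp mm',(r@X*1e3).round(1),(r@Y*1e3).round(1),(p[2]*1e3).round(1),'psi',np.degrees(ps).round(2),'ft',o['ft_force'].round(1),'w',o['gripper_width'].round(4))
                                                                                                                                                                                           ^^^^^^^^^^^^^^^^^^^^^^^^
AttributeError: 'float' object has no attribute 'round'
```

Emit:
jog_arm(
  plan=[
    [-1, 0, 0, 1.3, 0],
    [-1, 0, 0, 2.5, 0],
    [-1, 0, 0, 2.5, 0],
    [-1, 0, 0, 2, 0],
    [-1, 0, 0, 1.5, 0],
    [-1, 0, 0, 1, 0],
    [-1, 0, 0, 0.5, 0],
    [-1, 0, 0, 0, 0],
    [-1, 0, 0, 0, 0],
  ],
  force=10,
)

```text
t: 17.33
eef_pos: [0.463, -0.2772, 0.1264]
eef_rot: [0.998, 0.064, 0.0, 0.0]
ft_force: [0.6, -0.2, -0.4]
gripper_width: 0.0159
finger_force: 10.0
```

Emit:
jog_arm(
  plan=[
    [-1, 0, 0, 0.3, 0],
    [-1, 0, 0, 0.3, 0],
    [-1, 0, 0, 0.3, 0],
    [-1, 0, 0, 0.3, 0],
    [-1, 0, 0, 0.3, 0],
    [-1, 0, 0, 0.3, 0],
    [-1, 0, 0, 0.3, 0],
    [-1, 0, 0, 0.3, 0],
    [-1, 0, 0, 0.3, 0],
    [-1, 0, 0, 0.3, 0],
    [-1, 0, 0, 0, 0],
    [-1, 0, 0, 0, 0],
  ],
  force=7,
)

```text
t: 18.33
eef_pos: [0.4619, -0.2774, 0.0948]
eef_rot: [0.998, 0.064, -0.001, -0.0]
ft_force: [0.4, -0.6, -0.5]
gripper_width: 0.0159
finger_force: 7.0
```

```bash
sed -i "s/o\['gripper_width'\].round(4)/o['gripper_width']/" delta.py; python3 rodfit.py 0.6; python3 delta.py 0 -9 70
```

```text
scene pred [220 149] brass 58 [220. 147.] n 2
side pred [301 128] brass 42 [304.  126.8] n 2
ps 7.314177019325692 g [ 0.4619 -0.2774  0.1138] foot->grasp 0.0863 elev deg 39.1 [ 1.  -0.  -0.8 -0.1]
t 18.4333 TCP in clamp mm -0.4 -9.8 94.9 psi 7.31 ft [-0.3  0.4 -1.7] w 0.015754194500682148
jog cm 0.08 0.04 2.49
```

Emit:
jog_arm(
  plan=[
    [-1, 0, 0, 0.25, 0],
    [-1, 0, 0, 0.25, 0],
    [-1, 0, 0, 0.25, 0],
    [-1, 0, 0, 0.25, 0],
    [-1, 0, 0, 0.25, 0],
    [-1, 0, 0, 0.25, 0],
    [-1, 0, 0, 0.25, 0],
    [-1, 0, 0, 0.25, 0],
    [-1, 0, 0, 0.25, 0],
    [-1, 0, 0, 0.25, 0],
    [-1, 0, 0, 0.25, 0],
    [-1, 0, 0, 0.25, 0],
    [-1, 0, 0, 0, 0],
    [-1, 0, 0, 0, 0],
  ],
)

```text
t: 19.6
eef_pos: [0.4623, -0.2774, 0.0651]
eef_rot: [0.998, 0.064, -0.0, -0.0]
ft_force: [-1.2, 0.8, -2.0]
gripper_width: 0.0158
finger_force: 7.0
```

```bash
python3 rodfit.py 0.3; python3 delta.py 0 -9 41.5
```

```text
scene pred [218 167] brass 146 [211.4 168.9] n 2
side pred [297 144] brass 144 [292.5 144.5] n 1
ps 7.320461688414175 g [ 0.4623 -0.2774  0.0841] foot->grasp 0.0712 elev deg 15.2 [ 2.   1.  -1.1 -1.2]
t 19.7 TCP in clamp mm -0.3 -9.4 65.3 psi 7.32 ft [-0.2  0.4 -0.3] w 0.015280715806814114
jog cm 0.04 0.03 2.38
```

Emit:
jog_arm(
  plan=[
    [-1, 0, 0, 0.25, 0],
    [-1, 0, 0, 0.25, 0],
    [-1, 0, 0, 0.25, 0],
    [-1, 0, 0, 0.25, 0],
    [-1, 0, 0, 0.25, 0],
    [-1, 0, 0, 0.25, 0],
    [-1, 0, 0, 0.25, 0],
    [-1, 0, 0, 0.25, 0],
    [-1, 0, 0, 0.15, 0],
    [-1, 0, 0, 0.1, 0],
    [-1, 0, 0, 0, 0],
    [-1, 0, 0, 0, 0],
  ],
)

```text
t: 20.7
eef_pos: [0.4624, -0.2774, 0.0429]
eef_rot: [0.998, 0.064, -0.0, -0.0]
ft_force: [0.2, 0.8, 0.4]
gripper_width: 0.0157
finger_force: 7.0
```

```bash
python3 delta.py 0 -9 41; python3 look.py lev 175 110 265 80
```

```text
t 20.7 TCP in clamp mm -0.4 -9.4 42.9 psi 7.32 ft [0.2 0.8 0.4] w 0.01573315307895957
jog cm 0.04 0.04 0.19
```

View pics/lev.png

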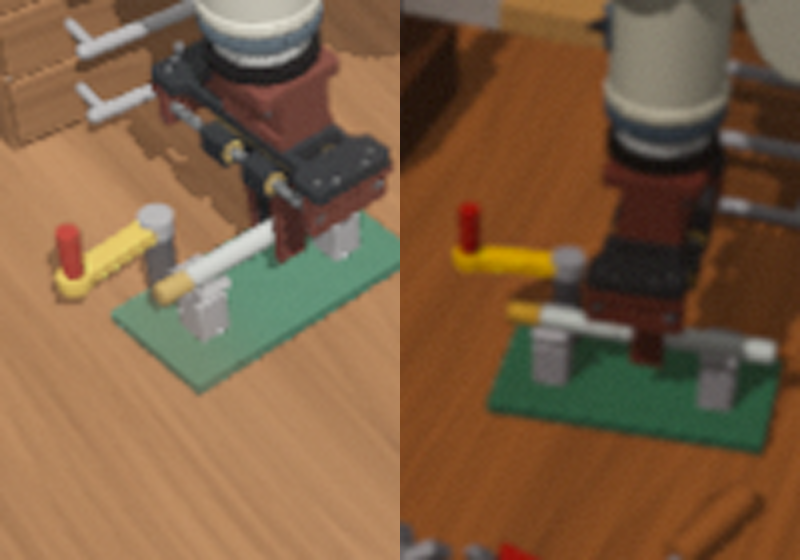

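The rod lies nearly level over both rests, with the brass cap at the bar's end (scene 175,290; side 525,312). I'll lower it the last 1.5 mm and let go.

Emit:
jog_arm(
  plan=[
    [-1, 0, 0, 0.1, 0],
    [-1, 0, 0, 0.06, 0],
    [-1, 0, 0, 0, 0],
    [-0.5, 0, 0, 0, 0],
    [-0.3, 0, 0, 0, 0],
    [-0.1, 0, 0, 0, 0],
    [-0.1, 0, 0, 0, 0],
    [-0.1, 0, 0, 0, 0],
    [-0.1, 0, 0, 0, 0],
    [-0.1, 0, 0, -1, 0],
    [-0.1, 0, 0, -2, 0],
    [-0.1, 0, 0, -3, 0],
    [-0.1, 0, 0, -3, 0],
    [-0.1, 0, 0, -2.5, 0],
    [-0.1, 0, 0, 0, 0],
    [-0.1, 0, 0, 0, 0],
  ],
)

```text
t: 22.13
eef_pos: [0.4634, -0.2781, 0.1592]
eef_rot: [0.998, 0.064, 0.002, 0.001]
ft_force: [-0.6, 0.9, -0.1]
gripper_width: 0.0395
finger_force: 0.0
```

```bash
cat > seat.py <<'E'
from rig import bot
from geo import *
cl=np.array([.4718,-.2766,.06]); a=-1.442; Y=np.array([-np.sin(a),np.cos(a),0]); X=np.array([np.cos(a),np.sin(a),0])
for c in P:
    im=bot.read_camera(c)[:,:,::-1].copy(); h=cv2.cvtColor(im,cv2.COLOR_BGR2HSV)
    e=proj(c,[cl+Y*y for y in(.083,-.09)]); m=((abs(h[...,0].astype(int)-22)<5)&(h[...,1]>60)&(h[...,2]>90)).astype(np.uint8)
    q=np.zeros_like(m); x,y=e[0].astype(int); q[y-7:y+12,x-12:x+12]=1; ys,xs=np.nonzero(m*q)
    print(c,'pred cap',e[0].round(1),'brass',len(xs),xs.mean().round(1),ys.mean().round(1),'per 10mm y',(proj(c,cl+Y*.093)[0]-e[0]).round(1),'per 5mm z',(proj(c,cl+Y*.083+[0,0,.005])[0]-e[0]).round(1))
E
python3 seat.py; python3 delta.py 38 131 200
```

```text
scene pred cap [218.4 182.3] brass 65 217.0 182.0 per 10mm y [-3.   1.8] per 5mm z [-0.2 -1.3]
side pred cap [294.9 158.8] brass 47 295.3 159.0 per 10mm y [-3.4 -0.5] per 5mm z [ 0.  -1.4]
t 22.2333 TCP in clamp mm -0.5 -9.5 155.7 psi 7.32 ft [ 0.5  0.  -1.2] w 0.03969695769266791
jog cm 14.06 3.84 -4.43
```

Emit:
jog_arm(
  plan=[
    [-0.1, 3.5, 0.96, 0, 0],
    [-0.1, 3.5, 0.96, 0, 0],
    [-0.1, 3.5, 0.96, 0, 0],
    [-0.1, 3.5, 0.96, 0, 0],
    [-0.1, 0, 0, 0, -0.086],
    [-0.1, 0, 0, 0, 0],
    [-0.1, 0, 0, 0, 0],
  ],
)

```text
t: 22.82
eef_pos: [0.6057, -0.2973, 0.1539]
eef_rot: [0.994, 0.106, -0.002, -0.001]
ft_force: [-0.5, 0.1, -0.6]
gripper_width: 0.0396
finger_force: 0.0
```

```bash
python3 delta.py 38.7 132.5 88; python3 w.py w6
python3 - <<'E'
from geo import *
h=cv2.cvtColor(cv2.imread('w6.png'),cv2.COLOR_BGR2HSV)
e=wproj('w6',[[.6085,-.2978,.119],[.6085,-.2978,.09]]); print(e.round(1))
m=((h[...,0]<6)|(h[...,0]>174))&(h[...,1]>190)&(h[...,2]>60)
q=np.zeros_like(m); x,y=e[0].astype(int); q[y-45:y+30,x-40:x+40]=1; m=(m&q).astype(np.uint8)
n,l,s,c=cv2.connectedComponentsWithStats(m); print([(s[i].tolist(),c[i].round(1).tolist()) for i in range(1,n) if s[i,4]>40])
mm=m*(h[...,2]>200); ys,xs=np.nonzero(mm); print('bright',len(xs),xs.min() if len(xs) else 0,xs.max() if len(xs) else 0,ys.min() if len(xs) else 0,ys.max() if len(xs) else 0)
E
```

```text
t 22.8167 TCP in clamp mm 37.8 130.1 153.9 psi 12.15 ft [-0.5  0.1 -0.6] w 0.03960331805420407
jog cm 0.23 0.11 6.59
22.8167 [ 0.6057 -0.2973  0.1539] [ 0.9944  0.1058 -0.0017 -0.0011] psi 12.15 0.03960331805420407
[[279.5 231.6]
 [279.5 217.1]]
[([269, 207, 23, 37, 677], [280.0, 225.6])]
bright 340 269 291 224 243
```

Emit:
jog_arm(
  plan=[
    [-0.1, 0.15, 0.1, 1, 0],
    [-0.1, 0, 0, 2, 0],
    [-0.1, 0, 0, 2, 0],
    [-0.1, 0, 0, 1, 0],
    [-0.1, 0, 0, 0.6, 0],
    [-0.1, 0, 0, 0, 0],
    [-0.5, 0, 0, 0, 0],
    [-0.7, 0, 0, 0, 0],
    [-1, 0, 0, 0, 0],
    [-1, 0, 0, 0, 0],
    [-1, 0, 0, 0, 0],
  ],
  force=8,
)

```text
t: 23.78
eef_pos: [0.6085, -0.2986, 0.0916]
eef_rot: [0.994, 0.107, 0.001, 0.0]
ft_force: [0.4, -0.5, 2.5]
gripper_width: 0.0158
finger_force: 8.0
```

Emit:
jog_arm(
  plan=[
    [-1, -0.03, -0.5, 0, -0.07],
    [-1, -0.04, -0.72, 0, -0.1],
    [-1, -0.04, -0.72, 0, -0.1],
    [-1, -0.04, -0.72, 0, -0.1],
    [-1, -0.04, -0.72, 0, -0.1],
    [-1, 0, 0, 0, 0],
  ],
)

```text
t: 24.28
eef_pos: [0.5938, -0.2672, 0.0916]
eef_rot: [0.941, 0.337, 0.001, 0.0]
ft_force: [2.5, 2.3, 2.9]
gripper_width: 0.0157
finger_force: 8.0
```

```bash
python3 delta.py
```

```text
t 24.2833 TCP in clamp mm 6.4 122.2 91.6 psi 39.45 ft [2.5 2.3 2.9] w 0.015708384469024686
```

Emit:
jog_arm(
  plan=[
    [-1, -0.04, -0.72, 0, -0.1],
    [-1, -0.04, -0.72, 0, -0.1],
    [-1, -0.04, -0.72, 0, -0.1],
    [-1, -0.04, -0.72, 0, -0.1],
    [-1, -0.04, -0.72, 0, -0.1],
    [-1, -0.04, -0.72, 0, -0.1],
    [-1, -0.04, -0.72, 0, -0.1],
    [-1, -0.03, -0.5, 0, -0.07],
    [-1, -0.02, -0.4, 0, -0.055],
    [-1, 0, 0, 0, 0],
    [-1, 0, 0, 0, 0],
  ],
)

```text
t: 25.2
eef_pos: [0.5422, -0.2404, 0.0915]
eef_rot: [0.729, 0.684, 0.002, -0.001]
ft_force: [0.6, 8.6, 5.2]
gripper_width: 0.0157
finger_force: 8.0
```

```bash
python3 delta.py
```

```text
t 25.2 TCP in clamp mm -26.8 74.5 91.5 psi 86.35 ft [0.6 8.6 5.2] w 0.015679843940687624
```

Emit:
jog_arm(
  plan=[
    [-1, 0.08, -0.6, 0, -0.08],
    [-1, -0.02, -0.5, 0, -0.07],
    [-1, 0, -0.3, 0, -0.03],
    [-1, 0, -0.15, 0, 0],
    [-1, 0, -0.1, 0, 0],
    [-1, 0, 0, 0, 0],
    [-1, 0, 0, 0, 0],
  ],
)

```text
t: 25.78
eef_pos: [0.5278, -0.2408, 0.0915]
eef_rot: [0.665, 0.747, 0.003, 0.002]
ft_force: [9.4, 5.6, 1.9]
gripper_width: 0.0158
finger_force: 8.0
```

```bash
python3 delta.py
```

```text
t 25.7833 TCP in clamp mm -28.3 60.2 91.5 psi 96.65 ft [9.4 5.6 1.9] w 0.015799718444166437
```

Emit:
jog_arm(
  plan=[
    [-0.5, 0, 0, 0, 0],
    [-0.2, 0, 0, 0, 0],
    [-0.2, 0, 0, 0, 0],
    [-0.2, 0, 0, 0, 0],
    [-0.2, 0, 0, -1, 0],
    [-0.2, 0, 0, -2, 0],
    [-0.2, 0, 0, -3, 0],
    [-0.2, 0, 0, -3, 0],
    [-0.2, -3, 0, -2, 0],
    [-0.2, -3, 0, -2, 0],
    [-0.2, -3, 0, 0, 0],
    [-0.2, -3, 0, 0, 0],
    [-0.2, 0, 0, 0, 0],
    [-0.2, 0, 0, 0, 0],
  ],
)

```text
t: 26.95
eef_pos: [0.5387, -0.3625, 0.2198]
eef_rot: [0.665, 0.747, -0.0, -0.001]
ft_force: [0.1, 1.3, 0.5]
gripper_width: 0.0348
finger_force: 0.0
```

```bash
python3 delta.py
python3 - <<'E'
from rig import bot
from geo import *
cl=np.array([.4718,-.2766,0]); a=-1.442; Y=np.array([-np.sin(a),np.cos(a),0]); X=np.array([np.cos(a),np.sin(a),0])
for c in P:
    im=bot.read_camera(c)[:,:,::-1].copy(); cv2.imwrite(c+'_end.png',im); h=cv2.cvtColor(im,cv2.COLOR_BGR2HSV)
    for th in(0,.1): print(c,th,'knob pred',proj(c,cl+X*(.0455-.0725*np.cos(th))+Y*(.0605+.0725*np.sin(th))+[0,0,.1])[0].round(1))
    x,y=proj(c,cl+X*-.027+Y*.06+[0,0,.1])[0].astype(int)
    m=((h[...,0]<6)|(h[...,0]>174))&(h[...,1]>150)&(h[...,2]>60); q=np.zeros_like(m); q[y-14:y+14,x-14:x+14]=1; ys,xs=np.nonzero(m&q); print('red',len(xs),xs.mean().round(1),ys.mean().round(1))
E
python3 seat.py
```

```text
t 26.95 TCP in clamp mm 93.8 55.3 219.8 psi 96.59 ft [0.1 1.3 0.5] w 0.03482874376728296
scene 0 knob pred [230.  172.6]
scene 0.1 knob pred [227.8 173.8]
red 59 229.1 171.9
side 0 knob pred [300.8 153.9]
side 0.1 knob pred [298.3 153.5]
red 41 300.7 152.9
scene pred cap [218.4 182.3] brass 110 220.6 180.6 per 10mm y [-3.   1.8] per 5mm z [-0.2 -1.3]
side pred cap [294.9 158.8] brass 88 299.1 159.8 per 10mm y [-3.4 -0.5] per 5mm z [ 0.  -1.4]
```

```bash
python3 -c "
from rig import bot
print(bot.finish_job())"
```

```text
the job is handed in; nothing more can be done
None
```

The job is handed in at about 27 s of the 72 s limit: by my camera measurements the mandrel lies level in the clamp with its brass cap at the bar's end, the bar is shut against its stop and the arm is clear, but no verdict came back and I took no picture for viewing after the bar was shut.

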